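Put the test station's mixed-up bottles and timer back on their own mats

ROBOT

A 6-joint arm with a two-finger parallel gripper is mounted at the origin on a cart in front of the work surface, level with it; the furniture and walls round the work are solid. World frame = base frame: x ahead of the robot, y to its left, z up, the work surface at z = 0. Lengths are in m, angles in rad, forces in N, time in s.
With the tool pointing down it reaches from about 0.25 to 0.725 m from the base axis. Payload 4 kg.
Tool frame: the origin (TCP) lies midway between the tips of the shut fingers; the grasp point (between the pads) lies 19 mm behind it; z points along the fingers, y is the line along which they close (so a half turn about z gives the same grasp; the last joint's range is limited). The gripper opens to 85 mm and grips with 20 to 120 N. Pads are 22 mm wide; open, the fingers measure 114 mm over their backs; the gripper's body (76 mm by 85 mm) begins 54 mm behind the grasp point. The pads swing forward as they close: fully open they stand 13 mm farther back than shut.
Start: joints at [0, 0.241, 0.005, 1.335, 0, 1.571], TCP at [0.5, -0, 0.231] pointing down, gripper open.
Joint ranges: [-2.72, 2.72], [-1.05, 1.87], [-1.09, 1.28], [-1.99, 2.15], [-1.42, 1.44], [-3.14, 3.14]. Speed limits (rad/s): [2.79, 2.79, 3.14, 3.14, 3.14, 3.14].

INTERFACE

Orientations are given as a unit quaternion [x, y, z, w].
In Python, from workcell import get_obs, imaging, workorder gives the robot as it stands.
- The arm moves only by the tool send_path, called after ">>>" by a JSON object that holds its "method" and its "body", one argument or row to a line. Schema: {"type":"object","properties":{"steps":{"type":"array","items":{"type":"array","prefixItems":[{"type":"array","items":{"type":"number"},"minItems":3,"maxItems":3},{"type":"array","items":{"type":"number"},"minItems":3,"maxItems":3},{"type":"number"}],"minItems":3,"maxItems":3},"minItems":1,"maxItems":10},"only":{"type":"string"},"quiet":{"type":"boolean"},"lines":{"type":"string"}},"required":["steps"],"additionalProperties":false}. steps is a list of rows, 1 to 10 of them, each written [[rx, ry, rz], [dx, dy, dz], opening]: a rotation vector rx, ry, rz in a scale on which 1.0 is 120 degrees, then dx, dy, dz in normalised numbers (1 is 0.8 m), then the finger opening in m; each row is the pose to reach, as a shift and turn from the pose commanded when the call began, along the tool's axes at that moment; what a row does not reach only later rows make up. A row lasts 1/8 s, in which the tool goes at most 0.0625 m and 0.188 rad, less where a joint would pass 70% of its speed; a pose out of reach is approached as far as the arm can. The fingers move at their own pace and stop on an object; the grip force is fixed at half the most. Time passes only in rows, so rows that do not move let the fingers close. The tool returns the time, the measured TCP pose, the force, the opening and the grip force at its end. only (a regular expression) keeps the lines of the reply that match it, lines (a string "A,B") keeps lines A to B, and quiet returns only ok. Input that does not fit is refused with a message, and nothing moves.
- get_obs(): the state, without advancing time (a new reading comes with each control period).
- imaging.camera(name): name is "scene" or "side" or "wrist"; returns (picture, depth): 480x640x3 uint8, red, green, blue; 480x640 float32, m along the optical axis (not along the pixel's ray), 0 where there is no reading.
- imaging.calibration(name): a dict with "mtx" (3x3 intrinsics, pixels), "R" (3x3) and "t" (3): a world point X has camera coordinates R X + t. Camera axes: x right, y down, z forward; pixel columns grow to the right and rows downward; lengths in m; the calibration is good to about 2 mm. A picture is of the moment at which its call begins: read the wrist's pose just before it. calibration takes no time and is no camera call; for the wrist camera it gives the pose at the moment of the call.
- workorder.job_done(): hands the job in; it is judged then, once.
The state is a dict: "clock": time; "joint_pos": joint angles; "joint_vel": joint speeds; "tau": joint torques, N m; "eef_pos": TCP position; "tool_rot": TCP orientation; "ft_force": force on the tool from outside, world axes, zero at the start; "ft_torque": the same for the moment, N m; "grip_width": finger opening in m; "grasp_force": force on a finger pad.
Only numpy, scipy, OpenCV 4.12 (cv2) and the standard library are available. Lean on these libraries where they do the work, as an engineer would, in place of code of your own. Each camera call takes 0.05 s, during which the arm holds its last target. There are 200 camera calls.

TASK

The four things of this test station stand on each other's mats: put the red-capped bottle on the red mat, the blue-capped bottle on the blue mat, the brown dropper bottle on the yellow mat and the timer on the white mat, each upright in the middle of its mat. The black mat is free for parking something on the way and ends up empty again. Set things down gently without dropping or tipping them, and leave the roll of tape behind the mats where it is.

Things in the scene. Friction and masses are not known exactly. Their poses are not given: they have to be found in the camera images.
- bottle_red: small white plastic dropper bottle with a red screw cap, loose, standing upright: round body 26 mm across from 0 to 47 mm height, tapering to the cap, 19 mm across, from 47 to 67 mm; about 20 g, best gripped round the body; origin at the centre of its underside, z up along the bottle
- bottle_blue: small white plastic dropper bottle with a blue screw cap, loose, standing upright: round body 26 mm across from 0 to 47 mm height, tapering to the cap, 19 mm across, from 47 to 67 mm; about 20 g, best gripped round the body; origin at the centre of its underside, z up along the bottle
- dropper: brown glass dropper bottle with black collar and black rubber bulb, loose, standing upright on one of the mats: round body 33 mm across from 0 to about 65 mm height, collar 24 mm across up to 77 mm, bulb 13 mm across up to 102 mm; about 70 g; origin at the centre of its underside, z up along the bottle. Grip the body high enough (around 60 mm) that the gripper's palm clears the bulb
- timer: white round kitchen-type timer with a red ribbed knob on top, loose: base 64 mm across from 0 to 19 mm height, knob 34 mm across from 20 to 39 mm height; the knob does not turn here and serves as a handle (with the fingertips just above the base); about 110 g; origin at the centre of its underside, z up
- mat_red: round flat mat fixed to the table, 86 mm across and 5 mm thick, red with a thin printed ring and centre dot; origin at the centre of its underside, on the table (its top is 5 mm above), z up
- mat_blue: round flat mat fixed to the table, 86 mm across and 5 mm thick, blue with a thin printed ring and centre dot; origin at the centre of its underside, on the table (its top is 5 mm above), z up
- mat_yellow: round flat mat fixed to the table, 86 mm across and 5 mm thick, yellow with a thin printed ring and centre dot; origin at the centre of its underside, on the table (its top is 5 mm above), z up
- mat_white: round flat mat fixed to the table, 86 mm across and 5 mm thick, white with a thin printed ring and centre dot; origin at the centre of its underside, on the table (its top is 5 mm above), z up
- mat_black: round flat mat fixed to the table, 86 mm across and 5 mm thick, black with a thin printed ring and centre dot; origin at the centre of its underside, on the table (its top is 5 mm above), z up. It is the spare spot: empty at the start and at the end
- tape: roll of tan adhesive tape lying flat, loose, 96 mm across and 25 mm high, behind the mats on the left (another such roll, fixed and far to the right, does not matter); a bystander; origin at the centre of its underside, z up
There are look-alikes about, which are no part of the job. What is shaped like the bottle_red but turquoise is not meant. Of the things that look like the timer, take the one that is nearest to the robot's base at the start.

How it is judged:
At the end, for the whole second after the job is handed in: Red-capped bottle on the red mat, blue-capped on the blue, brown dropper on the yellow, timer on the white: each within 15 mm of its mat's centre (horizontally), resting on the mat, upright within 6 degrees, at rest and released; the tape roll within 20 mm of where it lay (horizontal distance between bottle_red and mat_red below 0.015 m and z of bottle_red in the frame of mat_red between 0.002 and 0.009 m and angle between each of bottle_red, bottle_blue, dropper, timer's own z axis and vertical below 0.1 rad and linear speed of each of bottle_red, bottle_blue, dropper, timer below 0.02 m/s and contact force between the fingers and bottle_red below 0.05 N and horizontal distance between bottle_blue and mat_blue below 0.015 m and z of bottle_blue in the frame of mat_blue between 0.002 and 0.009 m and contact force between the fingers and bottle_blue below 0.05 N and horizontal distance between dropper and mat_yellow below 0.015 m and z of dropper in the frame of mat_yellow between 0.002 and 0.009 m and contact force between the fingers and dropper below 0.05 N and horizontal distance between timer and mat_white below 0.015 m and z of timer in the frame of mat_white between 0.002 and 0.009 m and contact force between the fingers and timer below 0.05 N and distance of tape from where it was at the start of the episode below 0.02 m); the robot touches nothing.
It fails at once if a bottle or the timer tips over (leans more than 40 degrees) (angle between any of bottle_red, bottle_blue, dropper, timer's own z axis and vertical above 0.7 rad).
It fails at once if a bottle or the timer is dropped or thrown (faster than 0.6 m/s while the fingers do not hold it) ((linear speed of bottle_red above 0.6 m/s and contact force between the fingers and bottle_red below 0.05 N) or (linear speed of bottle_blue above 0.6 m/s and contact force between the fingers and bottle_blue below 0.05 N) or (linear speed of dropper above 0.6 m/s and contact force between the fingers and dropper below 0.05 N) or (linear speed of timer above 0.6 m/s and contact force between the fingers and timer below 0.05 N)).
It fails at once if the tape roll is moved more than 20 mm (distance of tape from where it was at the start of the episode above 0.02 m).
It also fails if it takes over 128 s, if anything falls off the work surface, if the arm or the gripper's body presses on something with over 40 N, if the wrist force passes 120 N, or if a joint passes its speed limit or range.

## Working session

There is one attempt and no reset: what is moved stays moved. The work goes in short steps, Python scripts to look and compute and a tool call to move; the robot and the scene stay as the last step left them, time stands still between calls to the robot, and variables do not carry over. Pictures are saved under pics/ and viewed, at most 14 in all, crops included, and the job is handed in when it is done.

```bash
mkdir -p pics; ls
```

Create h.py:
```python
import numpy as np, cv2
from workcell import get_obs, imaging, workorder
def snap(n, fn):
    c=imaging.calibration(n); p,d=imaging.camera(n)
    cv2.imwrite(f'pics/{fn}.png', p[:,:,::-1]); np.savez(f'pics/{fn}.npz',p=p,d=d,**{k:np.array(c[k]) for k in('mtx','R','t')})
def load(fn): return np.load(f'pics/{fn}.npz')
def world(z,d=None):
    K,R,t=z['mtx'],z['R'],z['t']; D=z['d']
    v,u=np.mgrid[:480,:640]
    P=np.stack([(u-K[0,2])/K[0,0]*D,(v-K[1,2])/K[1,1]*D,D],-1)
    return (P-t)@R
```

Run:
```python
from h import *
snap('scene','s0'); snap('side','d0'); snap('wrist','w0')
o=get_obs(); print(o)
```

```text
pics
{'clock': 0.15, 'joint_pos': array([-1.98738028e-05,  2.41259739e-01,  4.04171265e-03,  1.33517369e+00,
        1.44486931e-05,  1.57078772e+00]), 'joint_vel': array([ 0.00122276, -0.00262531,  0.0040957 , -0.0008488 , -0.00146067,
       -0.00038713]), 'tau': array([-1.62746033e-03, -3.72633219e+01,  2.52638429e+01,  1.23480460e-02,
       -1.30651040e-05,  1.49362950e-05]), 'eef_pos': array([ 4.99535132e-01, -5.54248438e-06,  2.30610613e-01]), 'tool_rot': array([ 7.07110543e-01,  7.07102569e-01, -5.58938307e-04, -5.69171138e-04]), 'ft_force': array([ 0.07028148, -0.14192595, -0.38349588]), 'ft_torque': array([-0.04488876, -0.00280962,  0.04598888]), 'grasp_force': 0.0, 'grip_width': 0.08526702769593396}
```

View pics/s0.png

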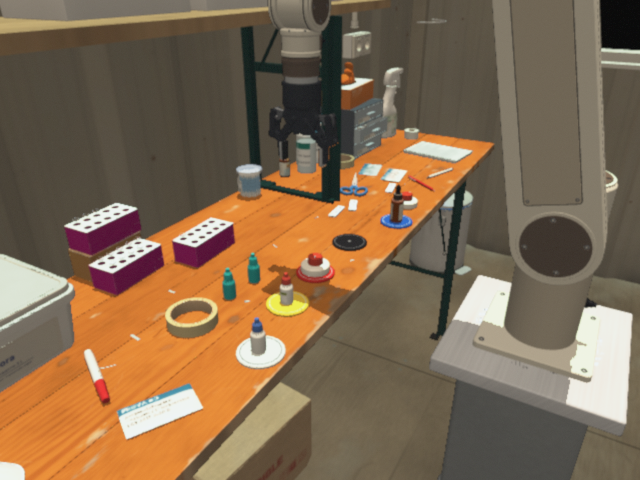

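View pics/d0.png

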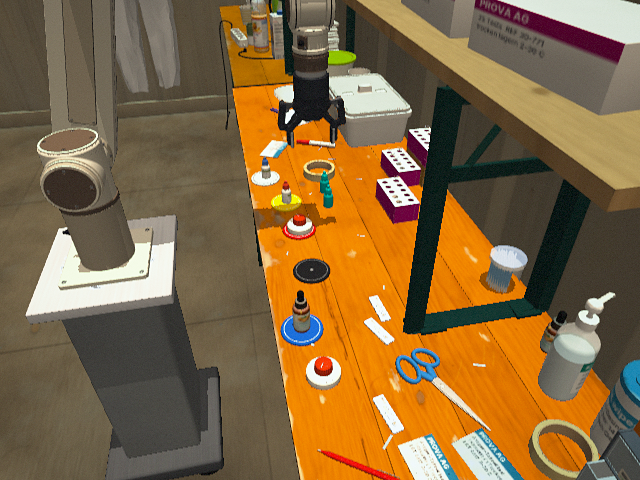

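Scene: white mat (261,351) carries the blue-capped bottle, yellow (287,303) the red-capped, red (315,271) a timer, black (349,242) is empty, and blue (396,220) carries the dropper. A second timer stands at (407,201) on the bare table, and the turquoise bottles are at (229,285) and (254,268). Next I measure with a metric top view.

Add to h.py:
```python
def ortho(z,h,x0,x1,y0,y1,s=1000):
    K,R,t=z['mtx'],z['R'],z['t']
    xs=np.arange(x1,x0,-1/s); ys=np.arange(y1,y0,-1/s)   # rows: x descending, cols: y descending
    Y,X=np.meshgrid(ys,xs); C=np.stack([X,Y,0*X+h],-1)@R.T+t
    u=C@K.T; u=(u[...,:2]/u[...,2:]).astype(np.float32)
    return cv2.remap(z['p'],u[...,0],u[...,1],cv2.INTER_LINEAR)
```

Run:
```python
from h import *
for n in('s0','d0'):
    z=load(n);P=world(z)
    def w(u,v): 
        return P[v,u].round(3)
    pts=dict(s0=dict(white=(261,360),yellow=(287,312),red=(315,278),black=(349,242),blue=(396,225),tim2=(407,197),tim=(315,258),tape=(192,310)),
     d0=dict(white=(265,182),yellow=(286,207),red=(299,238),black=(311,271),blue=(302,341),tim2=(323,366),tim=(299,220),tape=(319,164)))[n]
    for k,(u,v) in pts.items(): print(n,k,w(u,v))
    im=ortho(z,.005,.2,.8,-.4,.4)
    cv2.imwrite(f'pics/o_{n}.png',im[:,:,::-1])
```

```text
s0 white [0.392 0.314 0.005]
s0 yellow [0.432 0.174 0.004]
s0 red [0.45  0.037 0.002]
s0 black [ 0.46  -0.146  0.005]
s0 blue [ 0.401 -0.3    0.001]
s0 tim2 [ 0.422 -0.425  0.032]
s0 tim [0.458 0.021 0.042]
s0 tape [0.598 0.258 0.002]
d0 white [0.405 0.272 0.003]
d0 yellow [0.445 0.121 0.006]
d0 red [ 0.456 -0.029  0.008]
d0 black [ 0.462 -0.154  0.005]
d0 blue [ 0.405 -0.355  0.006]
d0 tim2 [ 0.428 -0.447  0.038]
d0 tim [0.462 0.    0.042]
d0 tape [0.58  0.323 0.015]
```

Run:
```python
from h import *
a=cv2.imread('pics/o_s0.png')[250:480,:];b=cv2.imread('pics/o_d0.png')[250:480,:]
cv2.imwrite('pics/o.png',np.vstack([a,b]))
z=load('w0'); P=world(z); print(P[::120,::160].reshape(-1,3).round(2).tolist())
cv2.imwrite('pics/t.png',cv2.resize(cv2.imread('pics/s0.png')[180:310,240:440],None,fx=4,fy=4,interpolation=2))
```

```text
[[-0.39, 0.41, -0.77], [0.06, 0.41, -0.77], [0.5, 0.19, 0.0], [0.65, 0.19, -0.0], [0.11, 0.09, -0.08], [0.11, 0.09, -0.54], [0.5, 0.09, -0.0], [0.66, 0.09, -0.0], [0.14, -0.04, -0.0], [-0.05, -0.3, -0.77], [0.5, -0.04, -0.0], [0.68, -0.04, 0.0], [-0.75, -0.8, -0.77], [0.45, 0.01, 0.27], [0.5, -0.2, -0.0], [0.56, 0.01, 0.27]]
```

View pics/o.png

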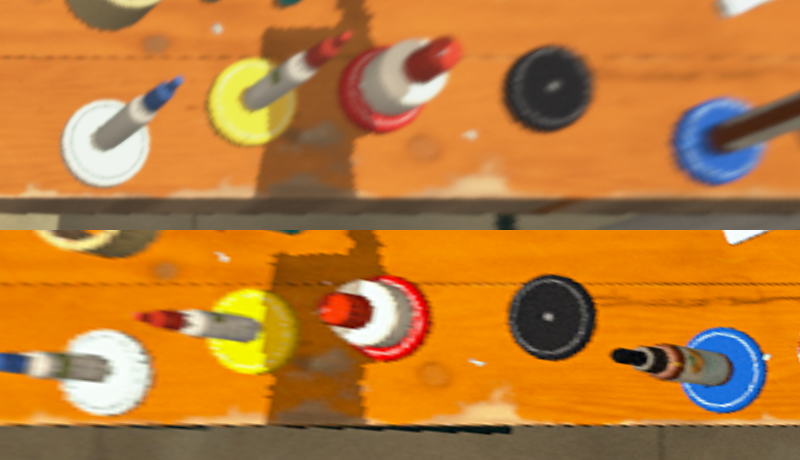

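View pics/w0.png

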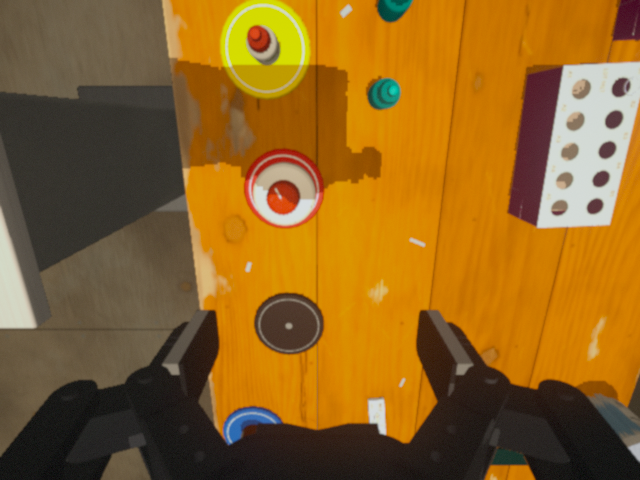

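View pics/t.png

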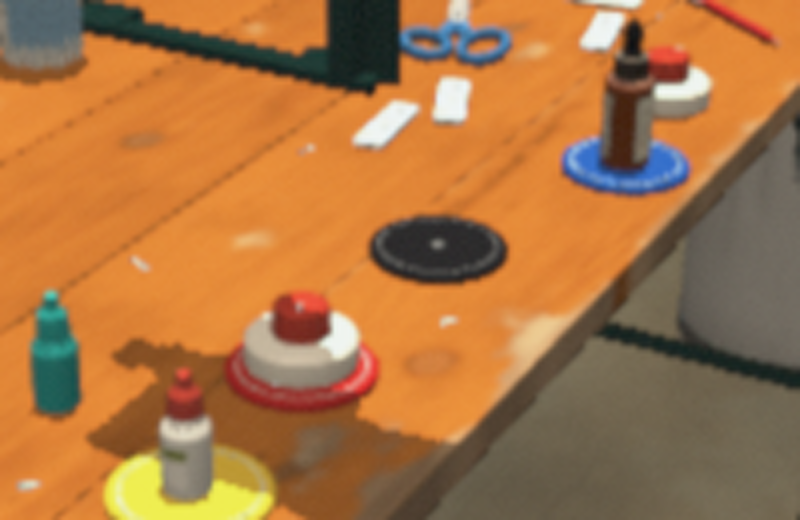

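Timer candidates: scene (315,265) on the red mat, 0.46 m from the base, and (407,201) on the bare table, about 0.60 m away. The nearer one on the red mat is meant, and the enlarged crop confirms this. The turquoise bottles at (229,285) and (254,268) don't belong to the job. Next: precise fits.

Create m.py:
```python
from h import *
from scipy.optimize import least_squares
M=dict(white=(.407,.294),yellow=(.449,.148),red=(.461,.015),black=(.462,-.150),blue=(.410,-.320))
def cfit(q,r,c0):
    f=least_squares(lambda c:np.hypot(*(q-c).T)-r,c0,loss='soft_l1',f_scale=.001); return f.x.round(4),len(q),round(float(np.median(abs(f.fun)))*1e3,2)
def fits(names):
    Z=[load(n) for n in names]
    Ps=[world(z).reshape(-1,3) for z in Z]
    for k,B in dict(white=(.013,.012,.048),yellow=(.013,.012,.048),red=(.032,.010,.021),blue=(.0165,.02,.06)).items():
        for n,P in list(zip(names,Ps))+[('all',np.vstack(Ps))]:
            s=P[(P[:,2]>B[1])&(P[:,2]<B[2])&(np.hypot(*(P[:,:2]-M[k]).T)<.04)][:,:2]
            if len(s)>20: print('obj on',k,n,*cfit(s,B[0],M[k]))
def mats(names):
    for k,c in M.items():
        for n in names:
            z=load(n); a=.06
            im=ortho(z,.005,c[0]-a,c[0]+a,c[1]-a,c[1]+a,2000).astype(int)
            R,G,Bl=im[...,0],im[...,1],im[...,2]
            m=dict(white=(Bl>130)&(R-Bl<60),yellow=(G>150)&(R-G<60)&(Bl<130),red=(R-G>90)&(G-Bl<20)&(R>120),black=(R<80)&(G<80),blue=(Bl-R>40))[k].astype(np.uint8)
            cn=max(cv2.findContours(m,cv2.RETR_EXTERNAL,cv2.CHAIN_APPROX_NONE)[0],key=cv2.contourArea)[:,0,:]
            q=np.stack([c[0]+a-cn[:,1]/2000,c[1]+a-cn[:,0]/2000],1)
            print('mat',k,n,*cfit(q,.043,c))
```

```bash
python3 -c "
from m import *
fits(['s0','d0']);mats(['s0','d0'])"
```

```text
obj on white s0 [0.4126 0.2943] 284 0.79
obj on white d0 [0.4108 0.2963] 96 1.43
obj on white all [0.4124 0.2946] 380 0.89
obj on yellow s0 [0.452 0.146] 221 1.03
obj on yellow d0 [0.4506 0.1468] 107 1.6
obj on yellow all [0.4517 0.1462] 328 1.19
obj on red s0 [0.465  0.0113] 150 0.88
obj on red d0 [0.464 0.013] 96 0.95
obj on red all [0.4648 0.0119] 246 1.11
obj on blue s0 [ 0.4113 -0.3207] 180 1.23
obj on blue d0 [ 0.4107 -0.3206] 248 0.55
obj on blue all [ 0.4109 -0.3206] 428 0.78
mat white s0 [0.4066 0.2956] 627 0.66
mat white d0 [0.4073 0.2933] 672 1.38
mat yellow s0 [0.4485 0.1505] 609 1.83
mat yellow d0 [0.449  0.1529] 724 2.03
mat red s0 [0.4664 0.0094] 691 5.03
mat red d0 [0.4628 0.0173] 670 2.99
mat black s0 [ 0.4589 -0.1469] 492 2.65
mat black d0 [ 0.4634 -0.1536] 628 1.56
mat blue s0 [ 0.4089 -0.3182] 613 1.85
mat blue d0 [ 0.4103 -0.3223] 634 0.84
```

Careful with the scale: shifts go in shares of 0.8 m and turns go in shares of 120 degrees. That gives: 0.204 m / 0.8 = 0.255, -0.035 m / 0.8 = -0.0438.

>>> {"method": "send_path", "body": {
  "steps": [
    [[0,0,0],[0.0075,-0.0225,0.05],0.085],
    [[0,0,0],[0.015,-0.0438,0.1],0.085],
    [[0,0,0],[0.015,-0.0438,0.15],0.085],
    [[0,0,0],[0.015,-0.0438,0.1875],0.085],
    [[0,0,0],[0.015,-0.0438,0.2125],0.085],
    [[0,0,0],[0.015,-0.0438,0.2313],0.085],
    [[0,0,0],[0.015,-0.0438,0.2438],0.085],
    [[0,0,0],[0.015,-0.0438,0.25],0.085],
    [[0,0,0],[0.015,-0.0438,0.255],0.085],
    [[0,0,0],[0.015,-0.0438,0.255],0.085]
  ]
}}

```text
clock: 1.4
eef_pos: [0.4651, 0.012, 0.0274]
tool_rot: [0.707, 0.707, 0.0, 0.0]
ft_force: [-0.6, 0.4, 1.5]
grip_width: 0.0851
grasp_force: 0.0
```

>>> {"method": "send_path", "body": {
  "steps": [
    [[0,0,0],[0,0,0],0.06],
    [[0,0,0],[0,0,0],0.045],
    [[0,0,0],[0,0,0],0.03],
    [[0,0,0],[0,0,0],0.02],
    [[0,0,0],[0,0,0],0.02],
    [[0,0,0],[0,0,0],0.02]
  ]
}}

```text
clock: 2.15
eef_pos: [0.4653, 0.012, 0.0279]
tool_rot: [0.707, 0.707, 0.0, 0.0]
ft_force: [0.2, -0.3, 5.3]
grip_width: 0.0312
grasp_force: 59.3
```

To row units: -0.162 m / 0.8 = -0.2025, -0.15 m / 0.8 = -0.1875.

>>> {"method": "send_path", "body": {
  "steps": [
    [[0,0,0],[0,0,-0.0125],0.02],
    [[0,0,0],[0,0,-0.0375],0.02],
    [[0,0,0],[-0.0188,0,-0.05],0.02],
    [[0,0,0],[-0.0563,-0.0013,-0.05],0.02],
    [[0,0,0],[-0.1063,-0.0025,-0.05],0.02],
    [[0,0,0],[-0.1563,-0.0038,-0.05],0.02],
    [[0,0,0],[-0.1875,-0.0038,-0.05],0.02],
    [[0,0,0],[-0.2025,-0.0038,-0.0438],0.02],
    [[0,0,0],[-0.2025,-0.0038,-0.025],0.02],
    [[0,0,0],[-0.2025,-0.0038,-0.015],0.02]
  ]
}}

```text
clock: 3.4
eef_pos: [0.4608, -0.149, 0.0377]
tool_rot: [0.707, 0.707, -0.0, -0.001]
ft_force: [-0.5, 0.6, -1.1]
grip_width: 0.0312
grasp_force: 59.5
```

>>> {"method": "send_path", "body": {
  "steps": [
    [[0,0,0],[0,0,0.0075],0.02],
    [[0,0,0],[0,0,0.0125],0.02],
    [[0,0,0],[0,0,0.0138],0.02],
    [[0,0,0],[0,0,0.0138],0.02]
  ]
}}

```text
clock: 3.9
eef_pos: [0.4622, -0.1499, 0.0285]
tool_rot: [0.707, 0.707, 0.0, 0.0]
ft_force: [0.2, -0.2, -0.8]
grip_width: 0.0313
grasp_force: 59.5
```

To row units: -0.11 m / 0.8 = -0.1375, -0.06 m / 0.8 = -0.075.

>>> {"method": "send_path", "body": {
  "steps": [
    [[0,0,0],[0,0,0.0009],0.02],
    [[0,0,0],[0,0,0.0009],0.02],
    [[0,0,0],[0,0,0.0009],0.04],
    [[0,0,0],[0,0,0.0009],0.06],
    [[0,0,0],[0,0,0.0009],0.085],
    [[0,0,0],[0,0,0.0009],0.085],
    [[0,0,0],[0,0,0],0.085],
    [[0,0,0],[0,0,-0.025],0.085],
    [[0,0,0],[0,0,-0.075],0.085],
    [[0,0,0],[0,0,-0.1375],0.085]
  ]
}}

```text
clock: 5.15
eef_pos: [0.461, -0.1497, 0.1386]
tool_rot: [0.707, 0.707, -0.001, -0.001]
ft_force: [0.5, -0.5, 0.3]
grip_width: 0.0848
grasp_force: 0.0
```

>>> {"method": "send_path", "body": {
  "steps": [
    [[0,0,0],[0.025,0,-0.0125],0.085],
    [[0,0,0],[0.0875,-0.0025,-0.0125],0.085],
    [[0,0,0],[0.15,-0.005,-0.0125],0.085],
    [[0,0,0],[0.2125,-0.0075,-0.0125],0.085],
    [[0,0,0],[0.275,-0.01,-0.0125],0.085],
    [[0,0,0],[0.325,-0.0125,-0.0125],0.085],
    [[0,0,0],[0.3563,-0.0131,-0.0125],0.085],
    [[0,0,0],[0.37,-0.0131,-0.0125],0.085],
    [[0,0,0],[0.37,-0.0131,0],0.085],
    [[0,0,0],[0.37,-0.0131,0],0.085]
  ]
}}

```text
clock: 6.4
eef_pos: [0.4506, 0.1448, 0.1371]
tool_rot: [0.708, 0.707, -0.001, -0.0]
ft_force: [0.2, 0.8, -0.5]
grip_width: 0.0848
grasp_force: 0.0
```

Run:
```python
from h import *
snap('wrist','w1'); snap('scene','s1')
from m import *
M['black']=M['black']
P=world(load('s1')).reshape(-1,3)
s=P[(P[:,2]>.01)&(P[:,2]<.021)&(np.hypot(*(P[:,:2]-M['black']).T)<.04)][:,:2]
print('timer',cfit(s,.032,M['black']))
mats(['s1'])
```

```text
timer (array([ 0.4625, -0.1503]), 127, 1.14)
mat white s1 [0.4065 0.296 ] 613 0.82
mat yellow s1 [0.449  0.1443] 666 1.92
mat red s1 [0.4607 0.0178] 483 1.45
mat black s1 [ 0.4637 -0.1543] 514 6.09
mat blue s1 [ 0.4089 -0.3182] 614 1.84
```

View pics/w1.png

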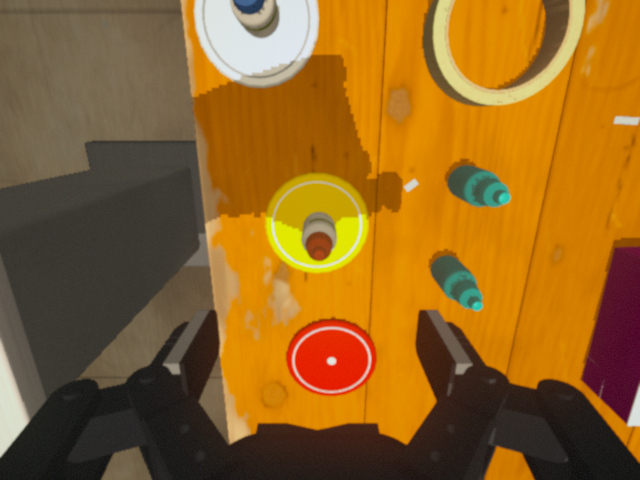

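The wrist view shows the red mat empty with its dot at (331,361), the yellow mat at (317,223) with the red bottle's cap at (319,245), and the turquoise bottles off to the right at (478,187) and (458,283).

Add to h.py:
```python
def ray(z,u,v,h):
    K,R,t=z['mtx'],z['R'],z['t']; o=-R.T@t; d=R.T@np.linalg.inv(K)@np.array([u,v,1.]); return (o+d*(h-o[2])/d[2]).round(4)[:2]
```

```bash
python3 -c "
from m import *
z=load('w1')
print(ray(z,331,361,.005),ray(z,317,223,.005),ray(z,319,247,.07))
fits(['w1','s1']); mats(['w1'])"
```

```text
[0.4633 0.0162] [0.4504 0.1512] [0.452  0.1539]
obj on white w1 [0.4126 0.2974] 1052 0.87
obj on white s1 [0.4125 0.2943] 286 0.87
obj on white all [0.4126 0.297 ] 1338 0.76
obj on yellow w1 [0.452  0.1476] 696 0.8
obj on yellow s1 [0.4517 0.1459] 222 0.98
obj on yellow all [0.452  0.1473] 918 1.04
obj on blue s1 [ 0.4117 -0.3208] 186 1.16
obj on blue all [ 0.4117 -0.3208] 186 1.16
mat white w1 [0.4088 0.2974] 594 5.57
mat yellow w1 [0.45   0.1485] 476 1.17
mat red w1 [0.4213 0.0238] 61 3.42
mat black w1 [ 0.4622 -0.1498] 956 23.75Traceback (most recent call last):
  File "<string>", line 5, in <module>
    fits(['w1','s1']); mats(['w1'])
                       ~~~~^^^^^^^^
  File "m.py", line 20, in mats
    cn=max(cv2.findContours(m,cv2.RETR_EXTERNAL,cv2.CHAIN_APPROX_NONE)[0],key=cv2.contourArea)[:,0,:]
       ~~~^^^^^^^^^^^^^^^^^^^^^^^^^^^^^^^^^^^^^^^^^^^^^^^^^^^^^^^^^^^^^^^^^^^^^^^^^^^^^^^^^^^^
ValueError: max() iterable argument is empty
```

To row units: 0.12 m / 0.8 = 0.15, 0.001 m / 0.8 = 0.0013.

>>> {"method": "send_path", "body": {
  "steps": [
    [[0,0,0],[0.0013,0,0.025],0.085],
    [[0,0,0],[0.0013,0,0.0625],0.085],
    [[0,0,0],[0.0013,0,0.1],0.085],
    [[0,0,0],[0.0013,0,0.125],0.085],
    [[0,0,0],[0.0013,0,0.1438],0.085],
    [[0,0,0],[0.0013,0,0.15],0.07],
    [[0,0,0],[0.0013,0,0.15],0.05],
    [[0,0,0],[0.0013,0,0.15],0.035],
    [[0,0,0],[0.0013,0,0.15],0.022],
    [[0,0,0],[0.0013,0,0.15],0.015]
  ]
}}

```text
clock: 7.75
eef_pos: [0.4523, 0.1472, 0.0192]
tool_rot: [0.707, 0.707, 0.001, 0.001]
ft_force: [-0.2, -1.5, 5.2]
grip_width: 0.0252
grasp_force: 58.8
```

>>> {"method": "send_path", "body": {
  "steps": [
    [[0,0,0],[0,0,0],0.015],
    [[0,0,0],[0,0,0],0.015],
    [[0,0,0],[0,0,-0.0063],0.015],
    [[0,0,0],[0,0,-0.025],0.015],
    [[0,0,0],[0,0,-0.05],0.015]
  ]
}}

```text
clock: 8.38
eef_pos: [0.4507, 0.1468, 0.0582]
tool_rot: [0.707, 0.707, -0.001, -0.001]
ft_force: [0.2, 0.9, -0.2]
grip_width: 0.0243
grasp_force: 58.8
```

To row units: -0.1315 m / 0.8 = -0.1644, 0.0105 m / 0.8 = 0.0131.

>>> {"method": "send_path", "body": {
  "steps": [
    [[0,0,0],[-0.025,0.0013,-0.0125],0.015],
    [[0,0,0],[-0.075,0.0063,-0.0125],0.015],
    [[0,0,0],[-0.1188,0.01,-0.0125],0.015],
    [[0,0,0],[-0.15,0.0131,-0.0063],0.015],
    [[0,0,0],[-0.1644,0.0131,0.0125],0.015],
    [[0,0,0],[-0.1644,0.0131,0.0313],0.015],
    [[0,0,0],[-0.1644,0.0131,0.0413],0.015],
    [[0,0,0],[-0.1644,0.0131,0.045],0.015],
    [[0,0,0],[-0.1644,0.0131,0.0475],0.015],
    [[0,0,0],[-0.1644,0.0131,0.0488],0.015]
  ]
}}

```text
clock: 9.62
eef_pos: [0.4623, 0.0157, 0.0196]
tool_rot: [0.707, 0.707, 0.0, 0.0]
ft_force: [-0.0, -0.8, -0.4]
grip_width: 0.025
grasp_force: 58.8
```

>>> {"method": "send_path", "body": {
  "steps": [
    [[0,0,0],[0,0,0.001],0.015],
    [[0,0,0],[0,0,0.001],0.015],
    [[0,0,0],[0,0,0.001],0.03],
    [[0,0,0],[0,0,0.001],0.05],
    [[0,0,0],[0,0,0.001],0.085],
    [[0,0,0],[0,0,0.001],0.085],
    [[0,0,0],[0,0,0],0.085],
    [[0,0,0],[0,0,-0.0375],0.085],
    [[0,0,0],[0,0,-0.0875],0.085],
    [[0,0,0],[0,0,-0.15],0.085]
  ]
}}

```text
clock: 10.88
eef_pos: [0.461, 0.0155, 0.1398]
tool_rot: [0.707, 0.707, -0.001, -0.001]
ft_force: [1.2, 0.2, 0.5]
grip_width: 0.085
grasp_force: 0.0
```

To row units: -0.336 m / 0.8 = -0.42, -0.16 m / 0.8 = -0.2.

>>> {"method": "send_path", "body": {
  "steps": [
    [[0,0,0],[-0.025,0,-0.0375],0.085],
    [[0,0,0],[-0.075,-0.0125,-0.0625],0.085],
    [[0,0,0],[-0.1375,-0.0225,-0.0625],0.085],
    [[0,0,0],[-0.2,-0.0325,-0.0625],0.085],
    [[0,0,0],[-0.2625,-0.0438,-0.0625],0.085],
    [[0,0,0],[-0.325,-0.0538,-0.0625],0.085],
    [[0,0,0],[-0.375,-0.0638,-0.0625],0.085],
    [[0,0,0],[-0.4063,-0.0638,-0.0625],0.085],
    [[0,0,0],[-0.42,-0.0638,-0.0625],0.085],
    [[0,0,0],[-0.42,-0.0638,-0.0625],0.085]
  ]
}}

```text
clock: 12.12
eef_pos: [0.4109, -0.3205, 0.1891]
tool_rot: [0.707, 0.707, 0.0, -0.0]
ft_force: [-0.1, 0.5, 0.2]
grip_width: 0.0848
grasp_force: 0.0
```

Run:
```python
from m import *
snap('wrist','w2'); snap('scene','s2');snap('side','d2')
fits(['w2','s2','d2']); 
P=world(load('s2')).reshape(-1,3)
s=P[(P[:,2]>.012)&(P[:,2]<.048)&(np.hypot(*(P[:,:2]-M['red']).T)<.04)][:,:2]
print('redb',cfit(s,.013,M['red']))
```

```text
obj on white s2 [0.4126 0.2943] 282 0.82
obj on white d2 [0.4109 0.2959] 100 1.74
obj on white all [0.4125 0.2945] 382 1.02
obj on red s2 [ 0.4711 -0.0038] 52 1.65
obj on red d2 [0.4617 0.0361] 30 1.03
obj on red all [0.4874 0.0159] 82 4.58
obj on blue w2 [ 0.4122 -0.3193] 382 0.21
obj on blue s2 [ 0.4119 -0.3207] 187 1.27
obj on blue d2 [ 0.4105 -0.3207] 247 0.71
obj on blue all [ 0.4116 -0.3198] 816 0.65
redb (array([0.4627, 0.0147]), 184, 1.11)
```

View pics/w2.png

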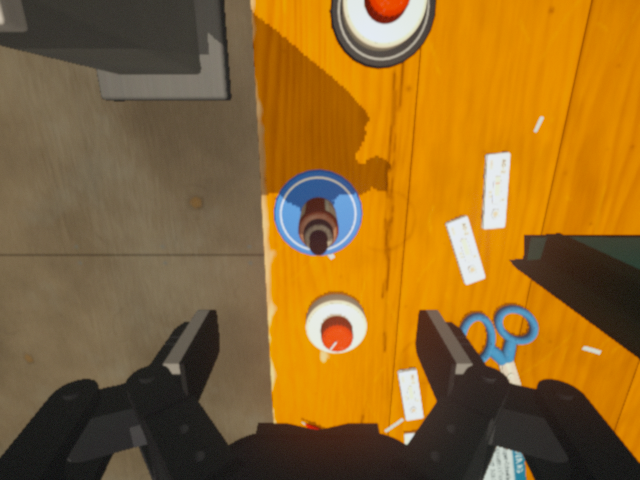

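The dropper stands on the blue mat at (318,212), its bulb at (318,240). The look-alike timer is at (337,325), and the parked timer sits centred on the black mat at (383,20).

To row units: 0.147 m / 0.8 = 0.1838, 0.0005 m / 0.8 = 0.0006.

```bash
python3 -c "
from m import *
print(ray(load('w2'),318,212.5,.005))"
```

```text
[ 0.4119 -0.3182]
```

>>> {"method": "send_path", "body": {
  "steps": [
    [[0,0,0],[0.0006,0.0006,0.05],0.085],
    [[0,0,0],[0.0006,0.0006,0.1],0.085],
    [[0,0,0],[0.0006,0.0006,0.1375],0.085],
    [[0,0,0],[0.0006,0.0006,0.1625],0.085],
    [[0,0,0],[0.0006,0.0006,0.1775],0.085],
    [[0,0,0],[0.0006,0.0006,0.1838],0.085],
    [[0,0,0],[0.0006,0.0006,0.1838],0.065],
    [[0,0,0],[0.0006,0.0006,0.1838],0.045],
    [[0,0,0],[0.0006,0.0006,0.1838],0.03],
    [[0,0,0],[0.0006,0.0006,0.1838],0.02]
  ]
}}

```text
clock: 13.52
eef_pos: [0.4119, -0.3205, 0.0434]
tool_rot: [0.707, 0.707, 0.0, 0.001]
ft_force: [-2.1, 0.7, 5.8]
grip_width: 0.0299
grasp_force: 59.2
```

>>> {"method": "send_path", "body": {
  "steps": [
    [[0,0,0],[0,0,0],0.02],
    [[0,0,0],[0,0,0],0.02],
    [[0,0,0],[0,0,-0.0063],0.02],
    [[0,0,0],[0,0,-0.025],0.02],
    [[0,0,0],[0,0,-0.0563],0.02],
    [[0,0,0],[0,0,-0.1],0.02],
    [[0,0,0],[0,0,-0.125],0.02],
    [[0,0,0],[0,0,-0.125],0.02]
  ]
}}

```text
clock: 14.52
eef_pos: [0.4128, -0.321, 0.1448]
tool_rot: [0.707, 0.707, 0.0, 0.003]
ft_force: [0.8, -0.1, -2.1]
grip_width: 0.0304
grasp_force: 59.4
```

To row units: 0.44 m / 0.8 = 0.55, 0.41 m / 0.8 = 0.5125.

>>> {"method": "send_path", "body": {
  "steps": [
    [[0,0,0],[0.0188,0.0013,0],0.02],
    [[0,0,0],[0.0625,0.005,0],0.02],
    [[0,0,0],[0.125,0.01,0],0.02],
    [[0,0,0],[0.1938,0.015,0],0.02],
    [[0,0,0],[0.2625,0.0213,0],0.02],
    [[0,0,0],[0.3313,0.0263,0],0.02],
    [[0,0,0],[0.4,0.0325,0],0.02],
    [[0,0,0],[0.4625,0.0375,0],0.02],
    [[0,0,0],[0.5125,0.0413,0],0.02],
    [[0,0,0],[0.55,0.045,0],0.02]
  ]
}}

```text
clock: 15.78
eef_pos: [0.4455, 0.1222, 0.1409]
tool_rot: [0.706, 0.708, -0.001, -0.001]
ft_force: [-0.1, -0.9, -0.4]
grip_width: 0.0303
grasp_force: 59.4
```

>>> {"method": "send_path", "body": {
  "steps": [
    [[0,0,0],[0.025,0.0025,0],0.02],
    [[0,0,0],[0.0363,0.0025,0.0125],0.02],
    [[0,0,0],[0.0363,0.0025,0.0375],0.02],
    [[0,0,0],[0.0363,0.0025,0.0688],0.02],
    [[0,0,0],[0.0363,0.0025,0.0938],0.02],
    [[0,0,0],[0.0363,0.0025,0.11],0.02],
    [[0,0,0],[0.0363,0.0025,0.1188],0.02],
    [[0,0,0],[0.0363,0.0025,0.1225],0.02],
    [[0,0,0],[0.0363,0.0025,0.1238],0.02],
    [[0,0,0],[0.0363,0.0025,0.1238],0.02]
  ]
}}

```text
clock: 17.02
eef_pos: [0.4499, 0.1491, 0.0438]
tool_rot: [0.707, 0.707, 0.0, 0.0]
ft_force: [0.5, 0.8, -1.2]
grip_width: 0.0302
grasp_force: 59.4
```

To row units: -0.11 m / 0.8 = -0.1375, 0.0008 m / 0.8 = 0.001.

>>> {"method": "send_path", "body": {
  "steps": [
    [[0,0,0],[0,0,0.001],0.02],
    [[0,0,0],[0,0,0.001],0.02],
    [[0,0,0],[0,0,0.001],0.04],
    [[0,0,0],[0,0,0.001],0.06],
    [[0,0,0],[0,0,0.001],0.085],
    [[0,0,0],[0,0,0.001],0.085],
    [[0,0,0],[0,0,0],0.085],
    [[0,0,0],[0,0,-0.0375],0.085],
    [[0,0,0],[0,0,-0.0875],0.085],
    [[0,0,0],[0,0,-0.1375],0.085]
  ]
}}

```text
clock: 18.27
eef_pos: [0.4492, 0.1489, 0.1543]
tool_rot: [0.707, 0.707, -0.0, -0.0]
ft_force: [0.4, -0.1, 1.0]
grip_width: 0.0847
grasp_force: 0.0
```

>>> {"method": "send_path", "body": {
  "steps": [
    [[0,0,0],[0.025,-0.0063,0],0.085],
    [[0,0,0],[0.075,-0.0188,0],0.085],
    [[0,0,0],[0.125,-0.0338,0],0.085],
    [[0,0,0],[0.1625,-0.0463,0],0.085],
    [[0,0,0],[0.1831,-0.0463,0],0.085],
    [[0,0,0],[0.1831,-0.0463,0.0063],0.085],
    [[0,0,0],[0.1831,-0.0463,0.0063],0.085]
  ]
}}

```text
clock: 19.15
eef_pos: [0.4124, 0.2943, 0.1475]
tool_rot: [0.707, 0.707, -0.001, 0.0]
ft_force: [0.0, 0.2, 0.9]
grip_width: 0.085
grasp_force: 0.0
```

Run:
```python
from m import *
snap('wrist','w3'); snap('scene','s3');snap('side','d3')
fits(['w3','s3','d3'])
for n in('s3','d3'):
  P=world(load(n)).reshape(-1,3)
  s=P[(P[:,2]>.02)&(P[:,2]<.06)&(np.hypot(*(P[:,:2]-M['yellow']).T)<.04)][:,:2]
  print('drop',cfit(s,.0165,M['yellow']))
cv2.imwrite('pics/v3.png',np.hstack([cv2.imread('pics/w3.png')[:,:400],cv2.imread('pics/s3.png')[150:,200:500].copy() if 0 else cv2.resize(cv2.imread('pics/s3.png')[180:380,210:430],(400,480))]))
```

```text
obj on white w3 [0.4123 0.2959] 633 0.75
obj on white s3 [0.4127 0.2943] 288 0.84
obj on white d3 [0.4109 0.2959] 102 1.61
obj on white all [0.4125 0.2954] 1023 1.06
obj on yellow w3 [0.4495 0.1542] 971 0.79
obj on yellow s3 [0.4473 0.1518] 268 1.09
obj on yellow d3 [0.4481 0.1445] 139 1.39
obj on yellow all [0.4489 0.1536] 1378 1.1
obj on red s3 [ 0.4688 -0.0043] 54 1.56
obj on red d3 [0.4675 0.0361] 35 1.7
obj on red all [0.4872 0.0151] 89 4.26
drop (array([0.4497, 0.1483]), 305, 0.74)
drop (array([0.4487, 0.1487]), 155, 1.14)
```

View pics/v3.png

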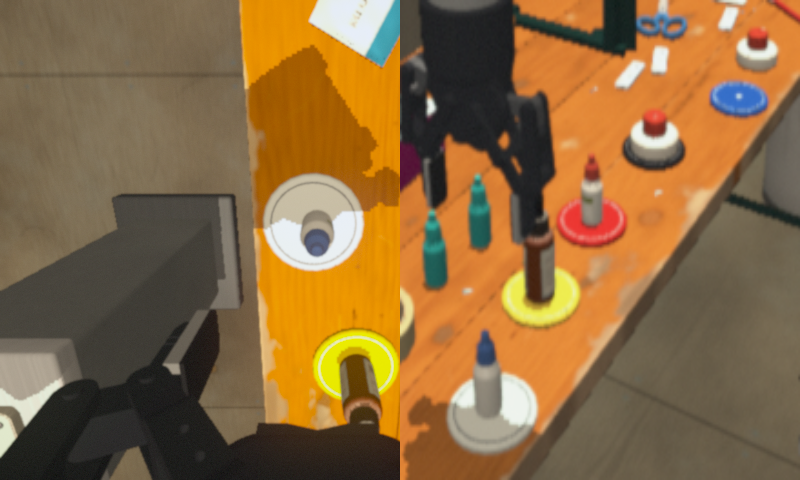

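All placed so far is upright: red-capped bottle on red, dropper on yellow. The blue bottle is on the white mat at left (313,222). I grip it now.

To row units: 0.13 m / 0.8 = 0.1625, 0.127 m / 0.8 = 0.1588.

```bash
python3 -c "
from m import *
z=load('w3');print(ray(z,313,222,.005)); z=load('d3')
from h import *
mats(['s3','d3'])" | grep -v yellow
```

```text
[0.409  0.2985]
mat white s3 [0.407  0.2947] 622 1.07
mat white d3 [0.4077 0.2905] 649 2.51
mat red s3 [0.4605 0.0184] 619 2.09
mat red d3 [0.4622 0.0128] 659 2.43
mat black s3 [ 0.4634 -0.1531] 511 5.41
mat black d3 [ 0.4665 -0.1445] 758 5.7
mat blue s3 [ 0.409  -0.3184] 479 1.18
mat blue d3 [ 0.4103 -0.322 ] 492 0.49
```

>>> {"method": "send_path", "body": {
  "steps": [
    [[0,0,0],[0,0,0.05],0.085],
    [[0,0,0],[0,0,0.0938],0.085],
    [[0,0,0],[0,0,0.125],0.085],
    [[0,0,0],[0,0,0.1475],0.085],
    [[0,0,0],[0,0,0.1588],0.085],
    [[0,0,0],[0,0,0.1625],0.07],
    [[0,0,0],[0,0,0.1625],0.05],
    [[0,0,0],[0,0,0.1625],0.035],
    [[0,0,0],[0,0,0.1625],0.022],
    [[0,0,0],[0,0,0.1625],0.015]
  ]
}}

```text
clock: 20.55
eef_pos: [0.4131, 0.296, 0.0192]
tool_rot: [0.707, 0.707, 0.001, 0.0]
ft_force: [-0.4, 0.0, 6.0]
grip_width: 0.0245
grasp_force: 58.9
```

>>> {"method": "send_path", "body": {
  "steps": [
    [[0,0,0],[0,0,0],0.015],
    [[0,0,0],[0,0,0],0.015],
    [[0,0,0],[0,0,-0.0063],0.015],
    [[0,0,0],[0,0,-0.0313],0.015],
    [[0,0,0],[0,0,-0.075],0.015],
    [[0,0,0],[0,0,-0.125],0.015],
    [[0,0,0],[0,0,-0.175],0.015],
    [[0,0,0],[0,0,-0.2],0.015],
    [[0,0,0],[0,0,-0.2125],0.015],
    [[0,0,0],[0,0,-0.2125],0.015]
  ]
}}

```text
clock: 21.8
eef_pos: [0.4125, 0.2955, 0.1884]
tool_rot: [0.707, 0.707, 0.0, 0.0]
ft_force: [0.1, -0.1, -0.7]
grip_width: 0.0248
grasp_force: 58.8
```

To row units: -0.45 m / 0.8 = -0.5625, -0.25 m / 0.8 = -0.3125.

>>> {"method": "send_path", "body": {
  "steps": [
    [[0,0,0],[-0.0188,0,0],0.015],
    [[0,0,0],[-0.0625,0,0],0.015],
    [[0,0,0],[-0.125,0,0],0.015],
    [[0,0,0],[-0.1875,0,0],0.015],
    [[0,0,0],[-0.25,0,0],0.015],
    [[0,0,0],[-0.3125,0,0],0.015],
    [[0,0,0],[-0.375,0,0],0.015],
    [[0,0,0],[-0.4375,0,0],0.015],
    [[0,0,0],[-0.5,0,0],0.015],
    [[0,0,0],[-0.5625,0,0],0.015]
  ]
}}

```text
clock: 23.05
eef_pos: [0.4107, -0.1563, 0.1872]
tool_rot: [0.707, 0.707, -0.001, -0.001]
ft_force: [1.8, -0.4, -0.3]
grip_width: 0.0246
grasp_force: 58.8
```

>>> {"method": "send_path", "body": {
  "steps": [
    [[0,0,0],[-0.0625,0,0],0.015],
    [[0,0,0],[-0.1188,0,0],0.015],
    [[0,0,0],[-0.1625,-0.0013,0],0.015],
    [[0,0,0],[-0.1938,-0.0025,0.0125],0.015],
    [[0,0,0],[-0.2069,-0.0031,0.0438],0.015],
    [[0,0,0],[-0.2069,-0.0031,0.0875],0.015],
    [[0,0,0],[-0.2069,-0.0031,0.125],0.015],
    [[0,0,0],[-0.2069,-0.0031,0.1563],0.015],
    [[0,0,0],[-0.2069,-0.0031,0.1813],0.015],
    [[0,0,0],[-0.2069,-0.0031,0.1938],0.015]
  ]
}}

```text
clock: 24.3
eef_pos: [0.4077, -0.3191, 0.0311]
tool_rot: [0.707, 0.707, -0.0, -0.002]
ft_force: [-0.1, -0.3, -1.2]
grip_width: 0.0241
grasp_force: 58.8
```

>>> {"method": "send_path", "body": {
  "steps": [
    [[0,0,0],[0,0,0.0063],0.015],
    [[0,0,0],[0,0,0.0125],0.015],
    [[0,0,0],[0,0,0.0163],0.015],
    [[0,0,0],[0,0,0.0175],0.015],
    [[0,0,0],[0,0,0.0175],0.015]
  ]
}}

```text
clock: 24.92
eef_pos: [0.4102, -0.3201, 0.0196]
tool_rot: [0.707, 0.707, 0.0, 0.0]
ft_force: [0.6, 0.6, 0.8]
grip_width: 0.0245
grasp_force: 58.8
```

To row units: -0.11 m / 0.8 = -0.1375, -0.07 m / 0.8 = -0.0875.

>>> {"method": "send_path", "body": {
  "steps": [
    [[0,0,0],[0,0,0.001],0.015],
    [[0,0,0],[0,0,0.001],0.015],
    [[0,0,0],[0,0,0.001],0.03],
    [[0,0,0],[0,0,0.001],0.05],
    [[0,0,0],[0,0,0.001],0.085],
    [[0,0,0],[0,0,0.001],0.085],
    [[0,0,0],[0,0,0],0.085],
    [[0,0,0],[0,0,-0.0375],0.085],
    [[0,0,0],[0,0,-0.0875],0.085],
    [[0,0,0],[0,0,-0.1375],0.085]
  ]
}}

```text
clock: 26.18
eef_pos: [0.4098, -0.3198, 0.1303]
tool_rot: [0.707, 0.707, -0.0, -0.0]
ft_force: [0.9, -0.3, 0.1]
grip_width: 0.0852
grasp_force: 0.0
```

>>> {"method": "send_path", "body": {
  "steps": [
    [[0,0,0],[0.025,0.0063,0],0.085],
    [[0,0,0],[0.075,0.0188,0],0.085],
    [[0,0,0],[0.125,0.0375,0],0.085],
    [[0,0,0],[0.175,0.0563,0],0.085],
    [[0,0,0],[0.2,0.065,0],0.085],
    [[0,0,0],[0.2125,0.065,0],0.085],
    [[0,0,0],[0.2125,0.065,0],0.085],
    [[0,0,0],[0.2125,0.065,0],0.085]
  ]
}}

```text
clock: 27.18
eef_pos: [0.4616, -0.1506, 0.1291]
tool_rot: [0.707, 0.707, -0.0, -0.0]
ft_force: [-0.0, 0.2, 0.4]
grip_width: 0.0847
grasp_force: 0.0
```

Run:
```python
from m import *
snap('wrist','w4'); snap('scene','s4');snap('side','d4')
def f(nm,k,r,a,b):
  for n in('s4','d4','w4'):
    P=world(load(n)).reshape(-1,3)
    s=P[(P[:,2]>a)&(P[:,2]<b)&(np.hypot(*(P[:,:2]-M[k]).T)<.045)][:,:2]
    if len(s)>20: print(nm,n,cfit(s,r,M[k]))
f('timer','black',.032,.01,.021); f('blueb','blue',.013,.012,.048)
mats(['s4','d4'])
```

```text
timer s4 (array([ 0.4625, -0.151 ]), 129, 1.21)
timer d4 (array([ 0.4619, -0.1492]), 99, 0.81)
timer w4 (array([ 0.4629, -0.1487]), 436, 0.31)
blueb s4 (array([ 0.4105, -0.3213]), 126, 1.48)
blueb d4 (array([ 0.4095, -0.3199]), 191, 0.85)
blueb w4 (array([ 0.4113, -0.3196]), 826, 0.44)
mat white s4 [0.407  0.2952] 490 0.42
mat white d4 [0.4073 0.295 ] 530 0.91
mat yellow s4 [0.4483 0.1478] 675 1.14
mat yellow d4 [0.4458 0.1513] 284 4.06
mat red s4 [0.4599 0.0173] 626 1.65
mat red d4 [0.4627 0.0123] 701 2.8
mat black s4 [ 0.4625 -0.1486] 511 3.29
mat black d4 [ 0.4661 -0.1448] 777 5.55
mat blue s4 [ 0.4087 -0.3176] 619 1.85
mat blue d4 [ 0.4103 -0.3225] 642 0.91
```

View pics/d4.png

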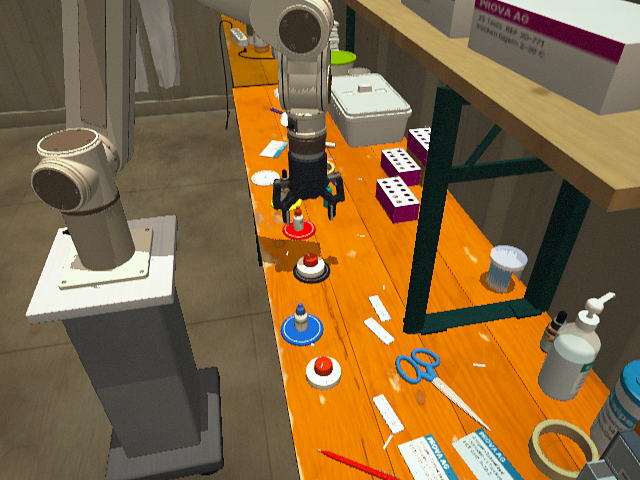

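The blue bottle stands upright on the blue mat (301,325), the parked timer on black (311,266), and the white mat is empty (265,178). Now the timer goes to white.

To row units: 0.1015 m / 0.8 = 0.1269, 0.1 m / 0.8 = 0.125.

>>> {"method": "send_path", "body": {
  "steps": [
    [[0,0,0],[0,0.0006,0.0375],0.085],
    [[0,0,0],[0,0.0006,0.075],0.085],
    [[0,0,0],[0,0.0006,0.1],0.085],
    [[0,0,0],[0,0.0006,0.1163],0.085],
    [[0,0,0],[0,0.0006,0.125],0.085],
    [[0,0,0],[0,0.0006,0.1269],0.085],
    [[0,0,0],[0,0.0006,0.1269],0.065],
    [[0,0,0],[0,0.0006,0.1269],0.045],
    [[0,0,0],[0,0.0006,0.1269],0.03],
    [[0,0,0],[0,0.0006,0.1269],0.02]
  ]
}}

```text
clock: 28.58
eef_pos: [0.463, -0.1501, 0.0286]
tool_rot: [0.707, 0.707, 0.0, 0.001]
ft_force: [-1.2, 0.6, 5.7]
grip_width: 0.0313
grasp_force: 59.1
```

>>> {"method": "send_path", "body": {
  "steps": [
    [[0,0,0],[0,0,0],0.02],
    [[0,0,0],[0,0,0],0.02],
    [[0,0,0],[0,0,-0.0063],0.02],
    [[0,0,0],[0,0,-0.0313],0.02],
    [[0,0,0],[0,0,-0.0688],0.02],
    [[0,0,0],[0,0,-0.1125],0.02],
    [[0,0,0],[0,0,-0.15],0.02],
    [[0,0,0],[0,0,-0.175],0.02],
    [[0,0,0],[0,0,-0.1875],0.02],
    [[0,0,0],[0,0,-0.1875],0.02]
  ]
}}

```text
clock: 29.82
eef_pos: [0.4627, -0.1501, 0.178]
tool_rot: [0.707, 0.707, 0.0, 0.0]
ft_force: [-1.1, -0.3, -1.1]
grip_width: 0.0309
grasp_force: 59.5
```

To row units: 0.415 m / 0.8 = 0.5188, 0.385 m / 0.8 = 0.4813.

>>> {"method": "send_path", "body": {
  "steps": [
    [[0,0,0],[0.0188,-0.0025,0],0.02],
    [[0,0,0],[0.0625,-0.0075,0],0.02],
    [[0,0,0],[0.125,-0.015,0],0.02],
    [[0,0,0],[0.1875,-0.0225,0],0.02],
    [[0,0,0],[0.25,-0.0313,0],0.02],
    [[0,0,0],[0.3125,-0.0388,0],0.02],
    [[0,0,0],[0.375,-0.0463,0],0.02],
    [[0,0,0],[0.4313,-0.0538,0],0.02],
    [[0,0,0],[0.4813,-0.06,0],0.02],
    [[0,0,0],[0.5188,-0.065,0],0.02]
  ]
}}

```text
clock: 31.08
eef_pos: [0.4085, 0.2669, 0.1765]
tool_rot: [0.706, 0.708, -0.001, -0.0]
ft_force: [0.2, -0.6, 0.2]
grip_width: 0.0311
grasp_force: 59.5
```

>>> {"method": "send_path", "body": {
  "steps": [
    [[0,0,0],[0.025,-0.0038,0],0.02],
    [[0,0,0],[0.0375,-0.0044,0.0125],0.02],
    [[0,0,0],[0.0375,-0.0044,0.0438],0.02],
    [[0,0,0],[0.0375,-0.0044,0.0813],0.02],
    [[0,0,0],[0.0375,-0.0044,0.1188],0.02],
    [[0,0,0],[0.0375,-0.0044,0.15],0.02],
    [[0,0,0],[0.0375,-0.0044,0.1713],0.02],
    [[0,0,0],[0.0375,-0.0044,0.1813],0.02],
    [[0,0,0],[0.0375,-0.0044,0.185],0.02],
    [[0,0,0],[0.0375,-0.0044,0.1863],0.02]
  ]
}}

```text
clock: 32.33
eef_pos: [0.4074, 0.295, 0.0291]
tool_rot: [0.707, 0.707, 0.0, 0.0]
ft_force: [0.1, -0.6, -1.5]
grip_width: 0.0312
grasp_force: 59.5
```

>>> {"method": "send_path", "body": {
  "steps": [
    [[0,0,0],[0,0,0.0004],0.02],
    [[0,0,0],[0,0,0.0008],0.02],
    [[0,0,0],[0,0,0.0008],0.02]
  ]
}}

```text
clock: 32.7
eef_pos: [0.4073, 0.2953, 0.0287]
tool_rot: [0.707, 0.707, 0.001, 0.0]
ft_force: [0.6, -0.6, 1.2]
grip_width: 0.0312
grasp_force: 59.6
```

To row units: -0.18 m / 0.8 = -0.225, -0.14 m / 0.8 = -0.175.

>>> {"method": "send_path", "body": {
  "steps": [
    [[0,0,0],[0,0,0.0004],0.02],
    [[0,0,0],[0,0,0.0004],0.04],
    [[0,0,0],[0,0,0.0004],0.06],
    [[0,0,0],[0,0,0.0004],0.085],
    [[0,0,0],[0,0,0.0004],0.085],
    [[0,0,0],[0,0,-0.0063],0.085],
    [[0,0,0],[0,0,-0.0375],0.085],
    [[0,0,0],[0,0,-0.1],0.085],
    [[0,0,0],[0,0,-0.175],0.085],
    [[0,0,0],[0,0,-0.225],0.085]
  ]
}}

```text
clock: 33.95
eef_pos: [0.4077, 0.2955, 0.2117]
tool_rot: [0.707, 0.707, 0.002, 0.0]
ft_force: [-0.5, -0.2, 0.6]
grip_width: 0.0851
grasp_force: 0.0
```

>>> {"method": "send_path", "body": {
  "steps": [
    [[0,0,0],[-0.0625,0,-0.0375],0.085],
    [[0,0,0],[-0.125,0,-0.0625],0.085],
    [[0,0,0],[-0.1875,0,-0.0625],0.085],
    [[0,0,0],[-0.25,0,-0.0625],0.085],
    [[0,0,0],[-0.3,0,-0.0625],0.085],
    [[0,0,0],[-0.325,0,-0.0625],0.085],
    [[0,0,0],[-0.325,0,-0.0625],0.085]
  ]
}}

```text
clock: 34.83
eef_pos: [0.4069, 0.0339, 0.2587]
tool_rot: [0.708, 0.706, 0.0, 0.0]
ft_force: [-0.2, 0.8, -0.0]
grip_width: 0.0851
grasp_force: 0.0
```

Run:
```python
from m import *
snap('wrist','w5'); snap('scene','s5');snap('side','d5')
def f(nm,k,r,a,b):
  for n in('s5','d5','w5'):
    P=world(load(n)).reshape(-1,3)
    s=P[(P[:,2]>a)&(P[:,2]<b)&(np.hypot(*(P[:,:2]-M[k]).T)<.045)][:,:2]
    if len(s)>20: print(nm,n,cfit(s,r,M[k]))
f('timer','white',.032,.01,.021); f('blueb','blue',.013,.012,.048);f('redb','red',.013,.012,.048);f('drop','yellow',.0165,.02,.06)
mats(['s5','d5'])
a,b=cv2.imread('pics/s5.png'),cv2.imread('pics/d5.png')
cv2.imwrite('pics/v5.png',np.hstack([cv2.resize(a[170:390,200:440],(400,367)),cv2.resize(b[150:370,220:460],(400,367))]))
```

```text
timer s5 (array([0.4078, 0.2947]), 230, 0.64)
timer d5 (array([0.4065, 0.2957]), 68, 1.26)
blueb s5 (array([ 0.4104, -0.3211]), 128, 1.51)
blueb d5 (array([ 0.4093, -0.3199]), 195, 0.68)
redb s5 (array([0.4628, 0.0146]), 180, 1.09)
redb d5 (array([0.4617, 0.0162]), 135, 0.89)
redb w5 (array([0.4631, 0.0161]), 333, 0.76)
drop s5 (array([0.4498, 0.1484]), 305, 0.74)
drop d5 (array([0.4488, 0.1487]), 160, 1.01)
drop w5 (array([0.4499, 0.1499]), 154, 0.13)
mat white s5 [0.4066 0.2957] 615 0.73
mat white d5 [0.4077 0.2953] 685 1.57
mat yellow s5 [0.4506 0.1482] 672 2.2
mat yellow d5 [0.4503 0.1491] 717 2.68
mat red s5 [0.4606 0.0186] 626 2.17
mat red d5 [0.4623 0.0128] 652 2.33
mat black s5 [ 0.4587 -0.147 ] 490 2.85
mat black d5 [ 0.4634 -0.1534] 614 1.46
mat blue s5 [ 0.4088 -0.3176] 620 1.81
mat blue d5 [ 0.4103 -0.3225] 643 0.93
```

View pics/v5.png

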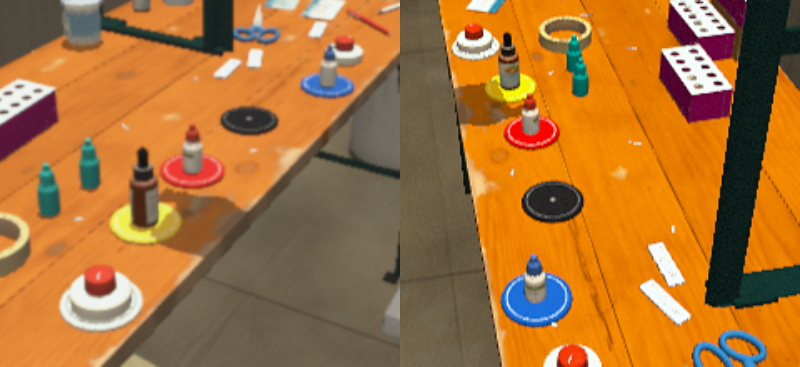

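All four stand upright and centred on their own mats to within about 3 mm. The black mat is empty and the tape is where it was.

```bash
python3 -c "
from workcell import workorder; print(workorder.job_done())"
```

```text
the job is handed in; nothing more can be done
None
```

The job is handed in, with no verdict returned: by camera, the red and blue bottles, dropper and timer stand upright within about 3 mm of their own mats' centres, the black mat is empty and the tape looks unmoved.

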